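# Unstack the pantry tins into their wire trays

### The arm

A 6-joint arm with a two-finger parallel gripper is mounted at the origin on the work surface. World frame = base frame: x ahead of the robot, y to its left, z up, the work surface at z = 0. Lengths are in m, angles in rad, forces in N, time in s.
With the tool pointing down it reaches from about 0.25 to 0.725 m from the base axis. Payload 4 kg.
Tool frame: the origin (TCP) lies between the finger pads; the fingertips stand 25 mm ahead of it and the grasp point (between the pads) lies 6 mm ahead of it; z points along the fingers, y is the line along which they close (so a half turn about z gives the same grasp; the last joint's range is limited). The gripper opens to 85 mm and grips with 20 to 120 N. Pads are 22 mm wide; open, the fingers measure 114 mm over their backs; the gripper's body (76 mm by 85 mm) begins 54 mm behind the grasp point. The pads swing forward as they close: fully open they stand 13 mm farther back than shut.
Start: joints at [1.209, 0.241, 0.005, 1.335, 0, 1.571], TCP at [0.177, 0.468, 0.256] pointing down, gripper open.
Joint ranges: [-2.72, 2.72], [-1.05, 1.87], [-1.09, 1.28], [-1.99, 2.15], [-1.42, 1.44], [-3.14, 3.14]. Speed limits (rad/s): [2.79, 2.79, 3.14, 3.14, 3.14, 3.14].

### API

Orientations are given as a unit quaternion [x, y, z, w].
In Python, from workcell import bot gives the robot as it stands. The module is installed in compiled form; this text tells all that it offers.
- The arm moves only by the shell command python3 -m pendant 'ROWS'. ROWS is JSON, one flat list of numbers, 7 for each row, row after row: the shift along the tool's x, y, z normalised to -1 to 1, where 1 is 0.5 m, then the turn, a rotation vector about the tool's x, y, z normalised to -1 to 1, where 1 is 180 degrees, then the opening, from 0 (shut) to 1 (fully open). In form: [tx, ty, tz, ax, ay, az, fingers, tx, ty, tz, ax, ay, az, fingers, ...]. A call has exactly 10 rows; each row is the pose to reach, as a shift and turn from the pose commanded when the call began, along the tool's axes at that moment, turning the shorter way round; what a row does not reach only later rows make up. A row lasts 1/12 s, in which the tool goes at most 41.7 mm and 7.16 degrees, less where a joint would pass 70% of its speed; a pose out of reach is approached as far as the arm can. A call with a number of a shift or a turn outside -1 to 1 is refused whole. A call with a gripper value outside its range is refused whole. The fingers move at their own pace and stop on an object; the grip force is fixed at half the most. Time passes only in rows, so rows that repeat a pose let the fingers close, or fill a call up. It gives the time, the measured TCP pose, the force, the opening and the grip force at its end, in the units of the state.
- bot.get_obs(): the state, without advancing time (a new reading comes with each control period).
- bot.camera(name): name is "scene" or "top" or "wrist"; returns a dict with "pixels" (384x512x3 uint8, red, green, blue), "mtx" (3x3 intrinsics, pixels), "cam_to_world" (4x4, takes a point from camera to world coordinates); the wrist camera has in their place "hand_eye" (4x4, takes a point from camera to tool coordinates, whose origin is the TCP and whose axes are the flange's). Camera axes: x right, y up, looking along -z (the intrinsics and any distortion apply to the point x, -y, -z); pixel columns grow to the right and rows downward; lengths in m; the calibration is good to about 2 mm. A picture is of the moment at which its call begins: read the wrist's pose just before it. There is no depth.
- bot.job_done(): hands the job in; it is judged then, once.
The state is a dict: "clock": time; "joint_pos": joint angles; "joint_vel": joint speeds; "tau": joint torques, N m; "eef_pos": TCP position; "tool_rot": TCP orientation; "ft_force": force on the tool from outside, world axes, zero at the start; "ft_torque": the same for the moment, N m; "grip_width": finger opening in m; "grasp_force": force on a finger pad.
Only numpy, scipy, OpenCV 4.12 (cv2) and the standard library are available. Lean on these libraries where they do the work, as an engineer would, in place of code of your own. Each camera call takes 0.05 s, during which the arm holds its last target. There are 200 camera calls.

### The job

Take the stack on the counter apart from the top, one thing at a time, and stand each in the white wire tray made to its shape: the jar in the round tray, the square tin in the square one, the medium tin in the medium one and the long tin in the long one, each upright and flat on the tray's floor inside the rim. Set things down rather than dropping or toppling them, and leave the mug and the pepper mill alone.

Things in the scene. Friction and masses are not known exactly. Their poses are not given: they have to be found in the camera images.
- jar: Small amber glass jar with a black lid, upright cylinder 48 mm across and 70 mm high (the lid is the top 18 mm, 47 mm across). At the start it is the top of the stack, on the square tin. Origin at the centre of its underside, z up. About 150 g.
- square_tin: Square tin, second from the top of the stack, under the jar. Brushed-steel box, edges rounded by about 4 mm, with a flush flat oak lid, 62 x 62 mm in plan and 55 mm high. Origin at the centre of its underside, z up, x along one side. Rigid, about 160 g; grip it across its 62 mm width either way.
- medium_tin: Medium tin, third from the top of the stack, under the square tin. Brushed-steel box, edges rounded by about 4 mm, with a flush flat oak lid, 110 mm long, 62 mm wide, 55 mm high. Origin at the centre of its underside, z up, x along its length. Rigid, about 220 g; grip it across its 62 mm width.
- long_tin: Long tin, the bottom of the stack, lying on the counter. Brushed-steel box, edges rounded by about 4 mm, with a flush flat oak lid, 160 mm long, 62 mm wide, 55 mm high. Origin at the centre of its underside, z up, x along its length. Rigid, about 300 g; grip it across its 62 mm width. The stack is 235 mm high, parts within 5 mm of concentric and turned up to 0.15 rad relative to one another.
- round_tray: Tray for the jar. Low open tray of white wire fixed to the counter (it does not move), round, 72 mm inside diameter, 80 mm outside; the wire floor is 4 mm above the counter and the rim 12 mm above the counter. Origin at the centre of its underside, on the counter, z up, x along any direction (round). It may lie at any of the four tray places, turned up to 0.4 rad either way.
- square_tray: Tray for the square tin. Low open tray of white wire fixed to the counter (it does not move), 86 x 86 mm inside, 94 x 94 mm outside; the wire floor is 4 mm above the counter and the rim 12 mm above the counter. Origin at the centre of its underside, on the counter, z up, x along one side. It may lie at any of the four tray places, turned up to 0.4 rad either way.
- medium_tray: Tray for the medium tin. Low open tray of white wire fixed to the counter (it does not move), 134 mm long and 86 mm wide inside, 142 x 94 mm outside; the wire floor is 4 mm above the counter and the rim 12 mm above the counter. Origin at the centre of its underside, on the counter, z up, x along its length. It may lie at any of the four tray places, turned up to 0.4 rad either way.
- long_tray: Tray for the long tin. Low open tray of white wire fixed to the counter (it does not move), 184 mm long and 86 mm wide inside, 192 x 94 mm outside; the wire floor is 4 mm above the counter and the rim 12 mm above the counter. Origin at the centre of its underside, on the counter, z up, x along its length. It may lie at any of the four tray places, turned up to 0.4 rad either way.
- mug: Bystander: white ceramic mug, 76 mm across, 90 mm high, handle at its +y side, standing beyond the trays. Origin at the centre of its underside. Leave it alone.
- pepper_mill: Bystander: dark metal pepper mill, 52 mm across at the foot, 122 mm high, standing on the robot's side of the trays. Origin at the centre of its underside. Leave it alone.
Not all that is in view belongs to the job. Leave any black or red look-alike of the square_tray alone. Leave any purple look-alike of the square_tin alone.

How it is judged:
By the outcome, as a careful person would: the job done as asked, in the order asked, and still so for the second after the job is handed in, with the robot touching nothing.
It also fails if it takes over 99 s, if anything falls off the work surface, if the arm or the gripper's body presses on something with over 40 N, if the wrist force passes 120 N, or if a joint passes its speed limit or range.

## Working session

There is one attempt and no reset: what is moved stays moved. The work goes in short steps, Python scripts to look and compute and a shell command to move; the robot and the scene stay as the last step left them, time stands still between calls to the robot, and variables do not carry over. Pictures are saved under pics/ and viewed, at most 14 in all, crops included, and the job is handed in when it is done.

```bash
mkdir -p pics; python3 - <<'E'
from workcell import bot
import cv2,numpy as np
o=bot.get_obs();print({k:np.round(v,3) for k,v in o.items()})
for n in("scene","top"):
    c=bot.camera(n);cv2.imwrite(f"pics/{n}0.png",cv2.cvtColor(c["pixels"],cv2.COLOR_RGB2BGR));np.savez(f"{n}0.npz",**{k:v for k,v in c.items() if k!='name'})
    print(n,c.keys(),np.round(c["mtx"],1),np.round(c["cam_to_world"],3))
c=bot.camera("wrist");print(np.round(c["mtx"],1),np.round(c["hand_eye"],3),c.keys())
E
```

```text
{'clock': np.float64(0.0), 'joint_pos': array([1.209, 0.241, 0.004, 1.335, 0.   , 1.571]), 'joint_vel': array([ 0.001, -0.   ,  0.001, -0.002, -0.003, -0.001]), 'tau': array([ 1.0000e-03, -3.7232e+01,  2.5241e+01,  1.7000e-02,  0.0000e+00,
        0.0000e+00]), 'eef_pos': array([0.177, 0.467, 0.255]), 'tool_rot': array([ 0.18 ,  0.984, -0.001, -0.   ]), 'ft_force': array([-0.431, -0.179, -0.223]), 'ft_torque': array([ 0.034, -0.023,  0.096]), 'grasp_force': np.float64(0.0), 'grip_width': np.float64(0.085)}
scene dict_keys(['pixels', 'mtx', 'cam_to_world']) [[355.5   0.  253.9]
 [  0.  355.5 188.6]
 [  0.    0.    1. ]] [[-0.553 -0.55   0.626  1.289]
 [ 0.833 -0.357  0.422  0.48 ]
 [-0.008  0.755  0.656  0.867]
 [ 0.     0.     0.     1.   ]]
top dict_keys(['pixels', 'mtx', 'cam_to_world']) [[413.    0.  260.2]
 [  0.  413.  184. ]
 [  0.    0.    1. ]] [[-0.004  0.991 -0.136  0.436]
 [-1.    -0.007 -0.019 -0.002]
 [-0.02   0.135  0.991  1.154]
 [ 0.     0.     0.     1.   ]]
[[269.3   0.  256.9]
 [  0.  269.3 188.2]
 [  0.    0.    1. ]] [[-0.     0.949  0.316  0.082]
 [ 1.    -0.     0.002 -0.   ]
 [ 0.002  0.316 -0.949 -0.119]
 [ 0.     0.     0.     1.   ]] dict_keys(['pixels', 'mtx', 'hand_eye'])
```

View pics/top0.png

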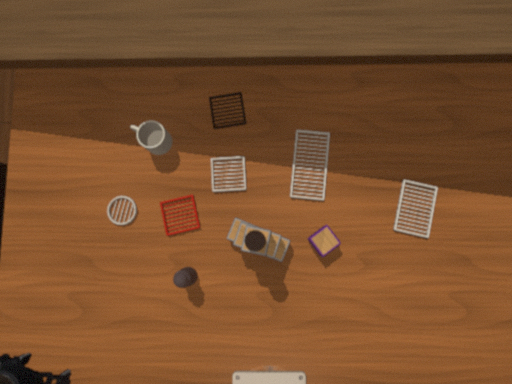

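View pics/scene0.png

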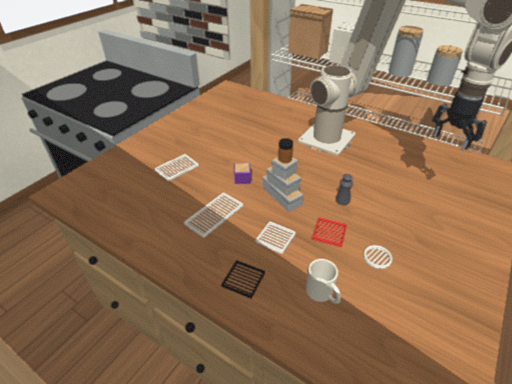

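The top view shows the round tray at about (122,211), the square tray at (228,174), the long tray at (310,165) and the medium tray at (416,209). The stack is around (258,240). The red and black trays and the purple tin at (324,241) are decoys.

```bash
cat > h.py <<'E'
import numpy as np,cv2
def ray(px,K,T,z):
    px=np.atleast_2d(px).astype(float)
    d=np.c_[(px[:,0]-K[0,2])/K[0,0],-(px[:,1]-K[1,2])/K[1,1],-np.ones(len(px))]@T[:3,:3].T
    return T[:3,3]+d*((z-T[2,3])/d[:,2])[:,None]
def proj(P,K,T):
    c=(np.atleast_2d(P)-T[:3,3])@T[:3,:3]
    return np.c_[K[0,2]-K[0,0]*c[:,0]/c[:,2],K[1,2]+K[1,1]*c[:,1]/c[:,2]]
E
python3 - <<'E'
from h import *
d=np.load('top0.npz');im,K,T=d['pixels'],d['mtx'],d['cam_to_world']
hsv=cv2.cvtColor(im,cv2.COLOR_RGB2HSV)
for n,(x0,y0,x1,y1) in dict(round=(100,190,145,232),square=(203,150,252,200),long=(285,122,335,208),medium=(388,172,445,245)).items():
    m=np.zeros(im.shape[:2],np.uint8);m[y0:y1,x0:x1]=((hsv[...,1]<90)&(hsv[...,2]>70))[y0:y1,x0:x1]
    m=cv2.morphologyEx(m,cv2.MORPH_CLOSE,np.ones((5,5)))
    cs,_=cv2.findContours(m,0,2);c=max(cs,key=cv2.contourArea)[:,0]
    w=ray(c,K,T,.010)[:,:2]
    r=cv2.minAreaRect((w*1000).astype(np.float32));print(n,np.round(r,1) if 0 else r,cv2.minEnclosingCircle((w*1000).astype(np.float32)))
c=im[205:285,210:310];c=cv2.resize(c,None,fx=6,fy=6,interpolation=cv2.INTER_CUBIC);cv2.imwrite('pics/st.png',c[...,::-1])
d=np.load('scene0.npz');im=d['pixels']
c=im[130:220,240:340];c=cv2.resize(c,None,fx=6,fy=6,interpolation=cv2.INTER_CUBIC);cv2.imwrite('pics/ss.png',c[...,::-1])
E
```

```text
round ((523.1751708984375, 408.0675048828125), (81.68635559082031, 81.4941635131836), 2.1134462356567383) ((522.0671997070312, 407.9689636230469), 41.98469543457031)
square ((623.465087890625, 111.1268539428711), (100.17066192626953, 97.55482482910156), 3.162170171737671) ((623.052001953125, 110.67977905273438), 66.69034576416016)
long ((647.346923828125, -118.68217468261719), (98.92495727539062, 196.23020935058594), 84.0659408569336) ((647.4686279296875, -118.91192626953125), 106.76045227050781)
medium ((523.1506958007812, -406.37530517578125), (99.84581756591797, 148.11778259277344), 76.61946105957031) ((523.2388305664062, -405.77691650390625), 85.57317352294922)
```

View pics/st.png

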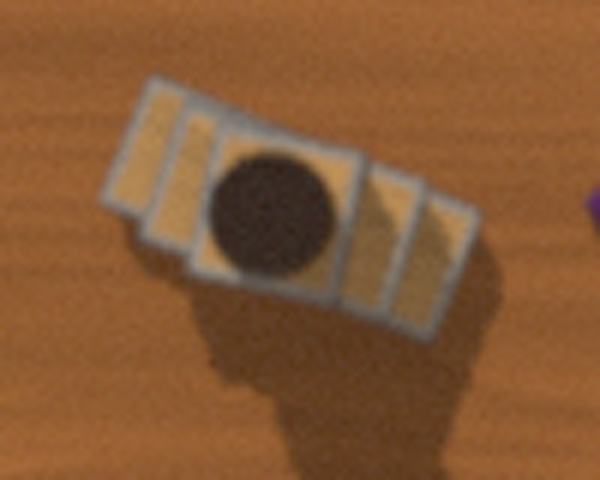

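View pics/ss.png

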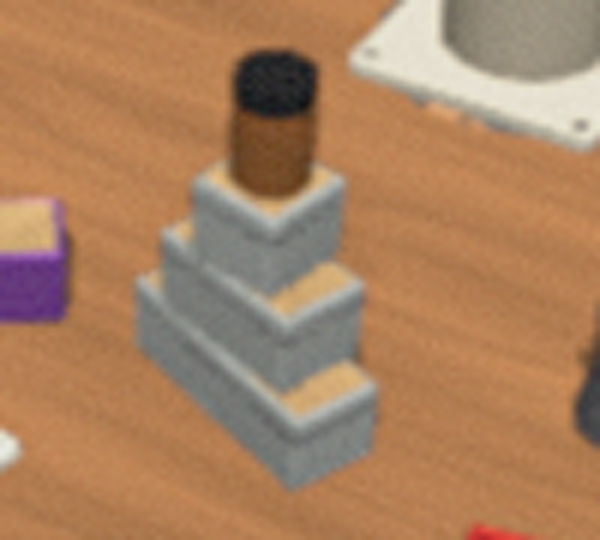

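```bash
python3 - <<'E'
from h import *
d=np.load('top0.npz');im,K,T=d['pixels'],d['mtx'],d['cam_to_world']
W=lambda p,z:ray((np.array(p)+.5)/6-.5+[210,205],K,T,z)[:,:2]
print('jar',W([[271,215]],.235))
for n,p,z in [('sq',[(228,117),(366,152),(335,305),(188,272)],.165),('med',[(188,97),(424,182),(380,317),(140,240)],.11),('long',[(152,75),(481,209),(432,341),(102,204)],.055)]:
    w=W(p,z);r=np.diff(np.r_[w,w[:1]],axis=0);r1=w[1]-w[0]+w[2]-w[3];print(n,w.mean(0).round(4),'sides',np.hypot(*r.T).round(3),'ang of long side',np.degrees(np.arctan2(-r1[1],-r1[0])).round(1))
# cross-check in scene view
d=np.load('scene0.npz');K2,T2=d['mtx'],d['cam_to_world']
c=W([[271,215]],.235)[0]
for z in(.235,):print('scene lid px',proj([*c,z],K2,T2))
for n,p in dict(r=(.522,.408),s=(.6233,.111),l=(.6473,-.1188),m=(.523,-.406)).items():print(n,proj([*p,.01],K2,T2))
E
```

```text
jar [[0.43612743 0.02869514]]
sq [0.4376 0.0278] sides [0.057 0.061 0.059 0.063] ang of long side 76.5
med [0.4388 0.0279] sides [0.105 0.059 0.105 0.063] ang of long side 71.1
long [0.4398 0.0258] sides [0.157 0.061 0.156 0.061] ang of long side 67.6
scene lid px [[285.48241397 140.70460922]]
r [[377.04663304 254.60381265]]
s [[275.25256442 235.20082164]]
l [[213.98417816 211.91739931]]
m [[176.74607249 165.68466442]]
```

```bash
cat >> h.py <<'E'
def rel(frm,to):
    "frm,to=(x,y,z,theta deg of closing axis), vertical tool"
    f,t=np.array(frm,float),np.array(to,float);a=np.radians(f[3]);d=t[:3]-f[:3]
    az=-((t[3]-f[3]+180)%360-180)/180
    return [round(float(v),4) for v in((-np.sin(a)*d[0]+np.cos(a)*d[1])/.5,(np.cos(a)*d[0]+np.sin(a)*d[1])/.5,-d[2]/.5,0,0,az)],'mm',round(1e3*np.linalg.norm(d)),'deg',round(abs(az)*180)
def pose(o):
    from scipy.spatial.transform import Rotation as R
    M=R.from_quat(o['tool_rot']).as_matrix();return [*np.round(o['eef_pos'],4),round(float(np.degrees(np.arctan2(M[1,1],M[0,1]))),2)],'tilt',np.round(M[:2,2],4)
E
python3 - <<'E'
from h import *
s=(.177,.468,.256,69.3)
p=(.4365,.0285,.206,69.3);u=(*p[:2],.29,69.3)
r=(.5225,.408,.045,69.3)
print(rel(s,u));print(rel(u,p));print(rel(p,(*r[:2],.25,69.3)))
E
```

```text
([-0.7962, -0.6388, -0.068, 0.0, 0.0, -0.0], 'mm', 512, 'deg', 0)
([0.0, 0.0, 0.168, 0.0, 0.0, -0.0], 'mm', 84, 'deg', 0)
([0.1074, 0.7708, -0.088, 0.0, 0.0, -0.0], 'mm', 392, 'deg', 0)
```

```bash
python3 -m pendant '[-0.02,-0.02,-0.068,0,0,0,1, -0.4,-0.32,-0.068,0,0,0,1, -0.4,-0.32,-0.068,0,0,0,1, -0.4,-0.32,-0.068,0,0,0,1, -0.4,-0.32,-0.068,0,0,0,1, -0.4,-0.32,-0.068,0,0,0,1, -0.4,-0.32,-0.068,0,0,0,1, -0.4,-0.32,-0.068,0,0,0,1, -0.4,-0.32,-0.068,0,0,0,1, -0.4,-0.32,-0.068,0,0,0,1]'
python3 -m pendant '[-0.396,-0.319,0,0,0,0,1, -0.396,-0.319,0,0,0,0,1, -0.396,-0.319,0,0,0,0,1, -0.396,-0.319,0,0,0,0,1, -0.396,-0.319,0,0,0,0,1, -0.396,-0.319,0,0,0,0,1, -0.396,-0.319,0,0,0,0,1, -0.396,-0.319,0,0,0,0,1, -0.396,-0.319,0,0,0,0,1, -0.396,-0.319,0,0,0,0,1]'
python3 - <<'E'
from workcell import bot
from h import *
o=bot.get_obs();print(pose(o),o['clock'],o['joint_pos'].round(2))
c=bot.camera('wrist');cv2.imwrite('pics/w1.png',c['pixels'][...,::-1])
E
```

```text
clock: 0.98
eef_pos: [0.3074, 0.2472, 0.2902]
tool_rot: [0.18, 0.984, 0.0, -0.0]
ft_force: [-0.1, -0.3, -0.1]
grip_width: 0.0854
grasp_force: 0.0
clock: 1.82
eef_pos: [0.4355, 0.0297, 0.2901]
tool_rot: [0.178, 0.984, 0.0, -0.001]
ft_force: [0.7, 1.1, 0.3]
grip_width: 0.0851
grasp_force: 0.0
([np.float64(0.4355), np.float64(0.0297), np.float64(0.2901), 69.45], 'tilt', array([-0.001 ,  0.0004])) 1.8167 [ 0.07  0.1  -0.08  1.39  0.    0.43]
```

View pics/w1.png

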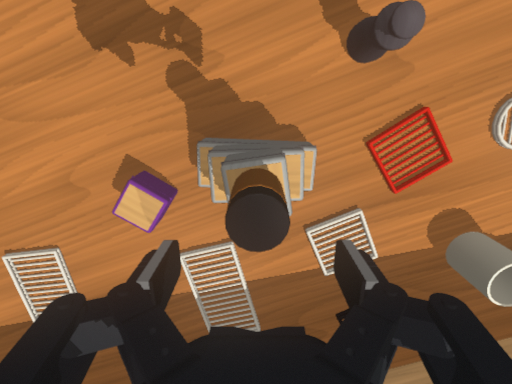

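The lid is at about (257,218), centred between the open fingers, with the stack intact below it. I'll descend and grip the jar.

```bash
python3 -m pendant '[0,0,0.06,0,0,0,1, 0,0,0.1,0,0,0,1, 0,0,0.14,0,0,0,1, 0,0,0.168,0,0,0,1, 0,0,0.168,0,0,0,1, 0,0,0.168,0,0,0,0, 0,0,0.168,0,0,0,0, 0,0,0.168,0,0,0,0, 0,0,0.168,0,0,0,0, 0,0,0.168,0,0,0,0]'
python3 -m pendant '[0,0,0,0,0,0,0, 0,0,0,0,0,0,0, 0,0,0,0,0,0,0, 0,0,0,0,0,0,0, 0,0,-0.02,0,0,0,0, 0,0,-0.04,0,0,0,0, 0,0,-0.06,0,0,0,0, 0,0,-0.08,0,0,0,0, 0,0,-0.1,0,0,0,0, 0,0,-0.1,0,0,0,0]'
```

```text
clock: 2.7
eef_pos: [0.4373, 0.0285, 0.208]
tool_rot: [0.18, 0.984, 0.001, 0.002]
ft_force: [0.0, 2.0, 6.1]
grip_width: 0.0466
grasp_force: 61.6
clock: 3.53
eef_pos: [0.437, 0.0278, 0.258]
tool_rot: [0.18, 0.984, 0.0, 0.002]
ft_force: [0.8, 0.4, -2.4]
grip_width: 0.0467
grasp_force: 61.8
```

```bash
python3 -c "
from h import *
print(rel((.4365,.0285,.256,69.3),(.5225,.408,.256,69.3)))"
python3 -m pendant '[0.03,0.12,0,0,0,0,0, 0.1074,0.7708,0,0,0,0,0, 0.1074,0.7708,0,0,0,0,0, 0.1074,0.7708,0,0,0,0,0, 0.1074,0.7708,0,0,0,0,0, 0.1074,0.7708,0,0,0,0,0, 0.1074,0.7708,0,0,0,0,0, 0.1074,0.7708,0,0,0,0,0, 0.1074,0.7708,0,0,0,0,0, 0.1074,0.7708,0,0,0,0,0]'
python3 -m pendant '[0,0,0.06,0,0,0,0, 0,0,0.12,0,0,0,0, 0,0,0.18,0,0,0,0, 0,0,0.24,0,0,0,0, 0,0,0.28,0,0,0,0, 0,0,0.32,0,0,0,0, 0,0,0.34,0,0,0,0, 0,0,0.36,0,0,0,0, 0,0,0.36,0,0,0,0, 0,0,0.36,0,0,0,0]'
python3 - <<'E'
from workcell import bot
from h import *
o=bot.get_obs();print(pose(o),o['clock'],o['joint_pos'].round(2))
c=bot.camera('wrist');cv2.imwrite('pics/w2.png',c['pixels'][...,::-1])
E
```

```text
([0.1074, 0.7708, -0.0, 0.0, 0.0, -0.0], 'mm', 389, 'deg', 0)
clock: 4.37
eef_pos: [0.5221, 0.4126, 0.2533]
tool_rot: [0.178, 0.984, 0.0, -0.001]
ft_force: [-0.2, -0.4, -2.4]
grip_width: 0.0466
grasp_force: 62.4
clock: 5.2
eef_pos: [0.5224, 0.4074, 0.0763]
tool_rot: [0.18, 0.984, -0.0, -0.0]
ft_force: [0.9, -0.1, -1.4]
grip_width: 0.0464
grasp_force: 62.5
([np.float64(0.5224), np.float64(0.4074), np.float64(0.0763), 69.26], 'tilt', array([-0.0002, -0.0002])) 5.2 [ 0.66  0.68  0.21  1.1  -0.    1.02]
```

View pics/w2.png

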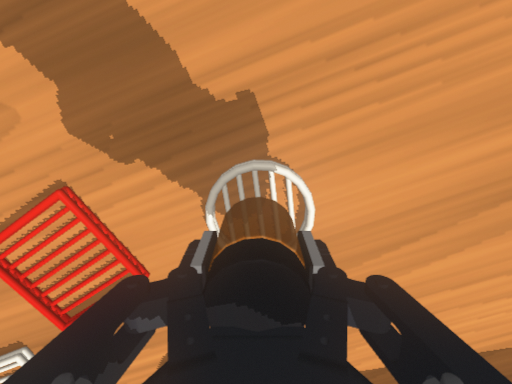

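The tray rim spans columns 206–315 with its top at row 161, and the jar hangs at about column 258. I'll check the other axis numerically.

```bash
python3 - <<'E'
from h import *
from workcell import bot
from scipy.spatial.transform import Rotation as R
o=bot.get_obs();c=bot.camera('wrist')
M=np.eye(4);M[:3,:3]=R.from_quat(o['tool_rot']).as_matrix();M[:3,3]=o['eef_pos'];T=M@c['hand_eye'];K=c['mtx']
a=np.linspace(0,2*np.pi,90)
for x,y in[(.5225,.408)]:
    P=proj(np.c_[x+.04*np.cos(a),y+.04*np.sin(a),0*a+.010],K,T);print(P[:,1].min(),P[:,0].min(),P[:,0].max())
print(ray([[261,161]],K,T,.01), ray([[206,210],[315,210]],K,T,.01),o['eef_pos'])
E
```

```text
159.9344887484645 204.48400420182887 311.1998299267167
[[0.48659872 0.42394382 0.01      ]] [[0.50707397 0.37232747 0.01      ]
 [0.53599374 0.44867056 0.01      ]] [0.52296459 0.40779651 0.07731578]
```

Tray position confirmed to about 2 mm. Now I'll lower and release.

```bash
python3 -m pendant '[0,0,0.015,0,0,0,0, 0,0,0.03,0,0,0,0, 0,0,0.04,0,0,0,0, 0,0,0.046,0,0,0,0, 0,0,0.05,0,0,0,0, 0,0,0.053,0,0,0,0, 0,0,0.056,0,0,0,0, 0,0,0.058,0,0,0,0, 0,0,0.059,0,0,0,0, 0,0,0.059,0,0,0,0]'
```

```text
clock: 6.13
eef_pos: [0.5224, 0.4075, 0.0471]
tool_rot: [0.18, 0.984, 0.0, 0.0]
ft_force: [-0.4, -0.0, -1.1]
grip_width: 0.0467
grasp_force: 62.7
```

```bash
python3 -m pendant '[0,0,0.001,0,0,0,0, 0,0,0.001,0,0,0,0, 0,0,0.002,0,0,0,0, 0,0,0.002,0,0,0,0, 0,0,0.003,0,0,0,0, 0,0,0.003,0,0,0,0, 0,0,0.003,0,0,0,0, 0,0,0.003,0,0,0,0, 0,0,0.003,0,0,0,0, 0,0,0.003,0,0,0,0]'
```

```text
clock: 6.97
eef_pos: [0.5224, 0.4075, 0.047]
tool_rot: [0.18, 0.984, 0.0, 0.0]
ft_force: [-3.7, -1.8, 6.7]
grip_width: 0.047
grasp_force: 63.4
```

```bash
python3 -m pendant '[0,0,0,0,0,0,1, 0,0,0,0,0,0,1, 0,0,0,0,0,0,1, 0,0,0,0,0,0,1, 0,0,-0.03,0,0,0,1, 0,0,-0.08,0,0,0,1, 0,0,-0.15,0,0,0,1, 0,0,-0.22,0,0,0,1, 0,0,-0.3,0,0,0,1, 0,0,-0.35,0,0,0,1]'
python3 - <<'E'
from workcell import bot
from h import *
o=bot.get_obs();print(pose(o))
c=bot.camera('wrist');cv2.imwrite('pics/w3.png',c['pixels'][...,::-1])
print(rel((.5225,.408,.22,69.3),(.4376,.028,.25,-13.5)))
E
```

```text
clock: 7.8
eef_pos: [0.5232, 0.4081, 0.2247]
tool_rot: [0.18, 0.984, 0.002, 0.002]
ft_force: [1.1, 0.0, 1.3]
grip_width: 0.0855
grasp_force: 0.0
([np.float64(0.5232), np.float64(0.4081), np.float64(0.2247), 69.27], 'tilt', array([0.004 , 0.0031]))
([-0.1098, -0.771, -0.06, 0.0, 0.0, 0.46], 'mm', 391, 'deg', 83)
```

View pics/w3.png

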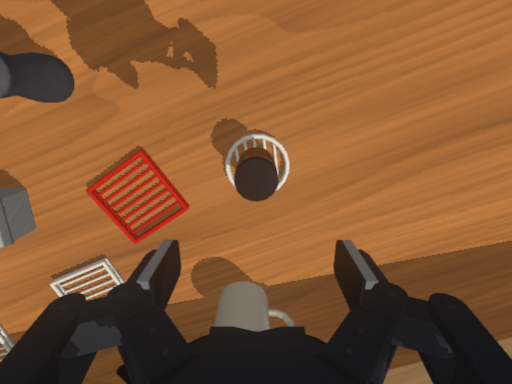

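The jar stands inside the round tray at (258,172). Next is the square tin.

```bash
python3 -m pendant '[-0.0088,-0.0617,-0.06,0,0,0.03,1, -0.0549,-0.3855,-0.06,0,0,0.3,1, -0.0549,-0.3855,-0.06,0,0,0.3,1, -0.0549,-0.3855,-0.06,0,0,0.3,1, -0.0549,-0.3855,-0.06,0,0,0.3,1, -0.0549,-0.3855,-0.06,0,0,0.3,1, -0.0549,-0.3855,-0.06,0,0,0.3,1, -0.0549,-0.3855,-0.06,0,0,0.3,1, -0.0549,-0.3855,-0.06,0,0,0.3,1, -0.0549,-0.3855,-0.06,0,0,0.3,1]'
python3 -c "
from h import *
a=np.radians(69.3);dx=np.array([-np.sin(a),np.cos(a)])*-.0549+np.array([np.cos(a),np.sin(a)])*-.3855
m=np.array([.5225,.408])+dx*.5;print(m,rel((*m,.25,69.3-54),(.4376,.028,.25,-13.5)))"
```

```text
clock: 8.68
eef_pos: [0.4797, 0.2173, 0.25]
tool_rot: [0.606, 0.796, -0.0, -0.0]
ft_force: [0.2, -0.2, 0.1]
grip_width: 0.0857
grasp_force: 0.0
[0.48004566 0.21799028] ([-0.3441, -0.1821, -0.0, 0.0, 0.0, 0.16], 'mm', 195, 'deg', 29)
```

```bash
python3 -m pendant '[-0.3441,-0.1821,0,0,0,0.16,1, -0.3441,-0.1821,0,0,0,0.16,1, -0.3441,-0.1821,0,0,0,0.16,1, -0.3441,-0.1821,0,0,0,0.16,1, -0.3441,-0.1821,0,0,0,0.16,1, -0.3441,-0.1821,0,0,0,0.16,1, -0.3441,-0.1821,0,0,0,0.16,1, -0.3441,-0.1821,0,0,0,0.16,1, -0.3441,-0.1821,0,0,0,0.16,1, -0.3441,-0.1821,0,0,0,0.16,1]'
python3 - <<'E'
from h import *
from workcell import bot
from scipy.spatial.transform import Rotation as R
o=bot.get_obs();print(pose(o),o['joint_pos'].round(2));c=bot.camera('wrist')
M=np.eye(4);M[:3,:3]=R.from_quat(o['tool_rot']).as_matrix();M[:3,3]=o['eef_pos'];T=M@c['hand_eye'];K=c['mtx']
im=c['pixels'][...,::-1].copy()
from itertools import product
for ce,th,z,l in[((.4376,.028),76.5,.165,.062),((.4388,.028),71.1,.11,.11),((.4398,.026),67.6,.055,.16)]:
    a=np.radians(th);q=[[*(np.array(ce)+s*l/2*np.array([np.cos(a),np.sin(a)])+t*.031*np.array([-np.sin(a),np.cos(a)])),z] for s,t in[(1,1),(1,-1),(-1,-1),(-1,1)]]
    cv2.polylines(im,[np.round(proj(q,K,T)).astype(int)],True,(0,255,0),1)
cv2.imwrite('pics/w4.png',im)
E
```

```text
clock: 9.52
eef_pos: [0.4376, 0.0285, 0.2502]
tool_rot: [0.785, 0.62, -0.0, -0.0]
ft_force: [-0.1, 0.8, 0.2]
grip_width: 0.0852
grasp_force: 0.0
([np.float64(0.4376), np.float64(0.0285), np.float64(0.2502), -13.38], 'tilt', array([-0.0001,  0.0001])) [ 0.06  0.12 -0.16  1.29  0.    1.87]
```

View pics/w4.png

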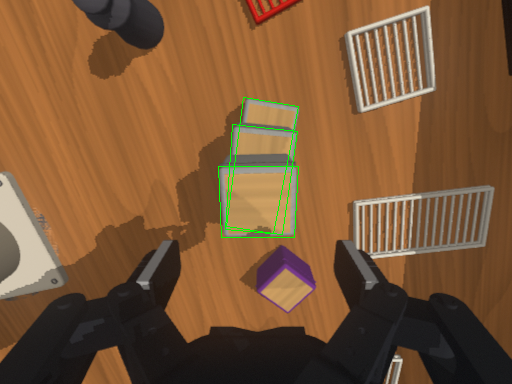

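The modelled outlines lie on the tins to within about 1–2 px, with the square tin centred near (258,202). I'll descend and grip it.

```bash
python3 -m pendant '[0,0,0.05,0,0,0,1, 0,0,0.11,0,0,0,1, 0,0,0.15,0,0,0,1, 0,0,0.18,0,0,0,1, 0,0,0.196,0,0,0,1, 0,0,0.196,0,0,0,1, 0,0,0.196,0,0,0,0, 0,0,0.196,0,0,0,0, 0,0,0.196,0,0,0,0, 0,0,0.196,0,0,0,0]'
python3 -m pendant '[0,0,0,0,0,0,0, 0,0,0,0,0,0,0, 0,0,0,0,0,0,0, 0,0,-0.005,0,0,0,0, 0,0,-0.015,0,0,0,0, 0,0,-0.04,0,0,0,0, 0,0,-0.08,0,0,0,0, 0,0,-0.12,0,0,0,0, 0,0,-0.12,0,0,0,0, 0,0,-0.12,0,0,0,0]'
python3 -c "
from h import *
print(rel((.4376,.028,.212,-13.5),(.6233,.111,.212,3.2)))"
```

```text
clock: 10.4
eef_pos: [0.4386, 0.0276, 0.1538]
tool_rot: [0.785, 0.619, 0.001, 0.001]
ft_force: [0.5, 0.1, 3.5]
grip_width: 0.0612
grasp_force: 65.4
clock: 11.23
eef_pos: [0.4378, 0.0274, 0.213]
tool_rot: [0.786, 0.619, 0.001, 0.001]
ft_force: [-1.2, -0.5, -1.6]
grip_width: 0.0612
grasp_force: 65.1
([0.2481, 0.3224, -0.0, 0.0, 0.0, -0.0928], 'mm', 203, 'deg', 17)
```

```bash
python3 -m pendant '[0.03,0.04,0,0,0,-0.01,0, 0.2481,0.3224,0,0,0,-0.0928,0, 0.2481,0.3224,0,0,0,-0.0928,0, 0.2481,0.3224,0,0,0,-0.0928,0, 0.2481,0.3224,0,0,0,-0.0928,0, 0.2481,0.3224,0,0,0,-0.0928,0, 0.2481,0.3224,0,0,0,-0.0928,0, 0.2481,0.3224,0,0,0,-0.0928,0, 0.2481,0.3224,0,0,0,-0.0928,0, 0.2481,0.3224,0,0,0,-0.0928,0]'
python3 -m pendant '[0,0,0.06,0,0,0,0, 0,0,0.12,0,0,0,0, 0,0,0.18,0,0,0,0, 0,0,0.23,0,0,0,0, 0,0,0.26,0,0,0,0, 0,0,0.28,0,0,0,0, 0,0,0.3,0,0,0,0, 0,0,0.31,0,0,0,0, 0,0,0.316,0,0,0,0, 0,0,0.32,0,0,0,0]'
python3 -m pendant '[0,0,0.002,0,0,0,0, 0,0,0.004,0,0,0,0, 0,0,0.006,0,0,0,0, 0,0,0.008,0,0,0,0, 0,0,0.01,0,0,0,0, 0,0,0.01,0,0,0,0, 0,0,0.01,0,0,0,0, 0,0,0.01,0,0,0,0, 0,0,0.01,0,0,0,0, 0,0,0.01,0,0,0,0]'
```

```text
clock: 12.07
eef_pos: [0.6216, 0.1097, 0.2121]
tool_rot: [0.687, 0.726, -0.001, -0.0]
ft_force: [-0.1, 0.1, -1.9]
grip_width: 0.0612
grasp_force: 65.6
clock: 12.9
eef_pos: [0.6235, 0.1104, 0.0531]
tool_rot: [0.687, 0.726, 0.001, 0.0]
ft_force: [-0.3, 0.2, -1.6]
grip_width: 0.0613
grasp_force: 65.6
clock: 13.73
eef_pos: [0.6233, 0.1104, 0.0478]
tool_rot: [0.687, 0.726, 0.0, 0.0]
ft_force: [-0.6, -0.4, 4.2]
grip_width: 0.0608
grasp_force: 65.9
```

```bash
python3 -m pendant '[0,0,0,0,0,0,1, 0,0,0,0,0,0,1, 0,0,0,0,0,0,1, 0,0,0,0,0,0,1, 0,0,-0.03,0,0,0,1, 0,0,-0.08,0,0,0,1, 0,0,-0.15,0,0,0,1, 0,0,-0.22,0,0,0,1, 0,0,-0.3,0,0,0,1, 0,0,-0.306,0,0,0,1]'
python3 - <<'E'
from workcell import bot
from h import *
o=bot.get_obs();print(pose(o))
print(rel((.6233,.111,.2,3.2),(.4385,.028,.2,-18.9)))
E
```

```text
clock: 14.57
eef_pos: [0.6268, 0.111, 0.2093]
tool_rot: [0.687, 0.726, 0.006, 0.004]
ft_force: [1.8, 0.4, 1.9]
grip_width: 0.0852
grasp_force: 0.0
([np.float64(0.6268), np.float64(0.111), np.float64(0.2093), 3.17], 'tilt', array([0.0142, 0.0025]))
([-0.1451, -0.3783, -0.0, 0.0, 0.0, 0.1228], 'mm', 203, 'deg', 22)
```

```bash
python3 -m pendant '[-0.03,-0.08,0,0,0,0.02,1, -0.1451,-0.3783,0,0,0,0.1228,1, -0.1451,-0.3783,0,0,0,0.1228,1, -0.1451,-0.3783,0,0,0,0.1228,1, -0.1451,-0.3783,0,0,0,0.1228,1, -0.1451,-0.3783,0,0,0,0.1228,1, -0.1451,-0.3783,0,0,0,0.1228,1, -0.1451,-0.3783,0,0,0,0.1228,1, -0.1451,-0.3783,0,0,0,0.1228,1, -0.1451,-0.3783,0,0,0,0.1228,1]'
python3 - <<'E'
from h import *
from workcell import bot
from scipy.spatial.transform import Rotation as R
o=bot.get_obs();print(pose(o),o['joint_pos'].round(2));c=bot.camera('wrist')
M=np.eye(4);M[:3,:3]=R.from_quat(o['tool_rot']).as_matrix();M[:3,3]=o['eef_pos'];T=M@c['hand_eye'];K=c['mtx']
im=c['pixels'][...,::-1].copy()
for ce,th,z,l in[((.6233,.111),3.2,.059,.062),((.4388,.028),71.1,.11,.11),((.4398,.026),67.6,.055,.16)]:
    a=np.radians(th);q=[[*(np.array(ce)+s*l/2*np.array([np.cos(a),np.sin(a)])+t*.031*np.array([-np.sin(a),np.cos(a)])),z] for s,t in[(1,1),(1,-1),(-1,-1),(-1,1)]]
    cv2.polylines(im,[np.round(proj(q,K,T)).astype(int)],True,(0,255,0),1)
cv2.imwrite('pics/w5.png',im)
E
```

```text
clock: 15.4
eef_pos: [0.4396, 0.0279, 0.2005]
tool_rot: [0.814, 0.581, 0.001, 0.0]
ft_force: [0.1, -0.6, -0.7]
grip_width: 0.0854
grasp_force: 0.0
([np.float64(0.4396), np.float64(0.0279), np.float64(0.2005), -18.89], 'tilt', array([0.0012, 0.0001])) [ 0.06  0.16 -0.25  1.16  0.    1.96]
```

View pics/w5.png

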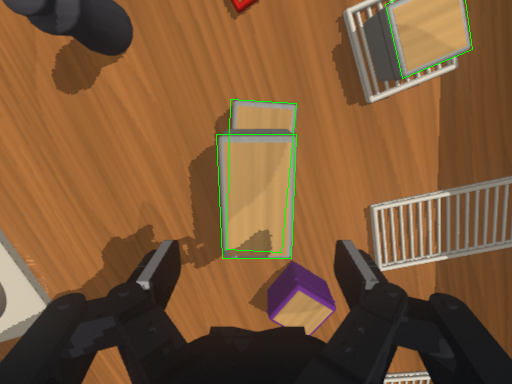

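Medium tin outline matches, centred near (257,196). The square tin is seated in its tray at (430,35), also on the model. I'll grip the medium tin.

```bash
python3 -m pendant '[0,0,0.05,0,0,0,1, 0,0,0.11,0,0,0,1, 0,0,0.16,0,0,0,1, 0,0,0.19,0,0,0,1, 0,0,0.206,0,0,0,1, 0,0,0.206,0,0,0,1, 0,0,0.206,0,0,0,0, 0,0,0.206,0,0,0,0, 0,0,0.206,0,0,0,0, 0,0,0.206,0,0,0,0]'
python3 -m pendant '[0,0,0,0,0,0,0, 0,0,0,0,0,0,0, 0,0,0,0,0,0,0, 0,0,-0.005,0,0,0,0, 0,0,-0.015,0,0,0,0, 0,0,-0.04,0,0,0,0, 0,0,-0.08,0,0,0,0, 0,0,-0.14,0,0,0,0, 0,0,-0.2,0,0,0,0, 0,0,-0.2,0,0,0,0]'
python3 -c "
from h import *
s=(.4385,.028,.197,-18.9);m=(.4808,-.189,.197,-60.9);e=(.523,-.406,.197,-103.4)
print(rel(s,m),rel(m,e))"
```

```text
clock: 16.28
eef_pos: [0.4398, 0.0275, 0.0987]
tool_rot: [0.814, 0.581, 0.002, 0.001]
ft_force: [1.6, -0.3, 1.7]
grip_width: 0.0612
grasp_force: 66.2
clock: 17.12
eef_pos: [0.4407, 0.0276, 0.2024]
tool_rot: [0.814, 0.581, 0.004, 0.002]
ft_force: [2.4, -0.3, -2.7]
grip_width: 0.0615
grasp_force: 66.4
([-0.3832, 0.2206, -0.0, 0.0, 0.0, 0.2333], 'mm', 221, 'deg', 42) ([-0.1373, 0.4203, -0.0, 0.0, 0.0, 0.2361], 'mm', 221, 'deg', 42)
```

```bash
python3 -m pendant '[-0.05,0.03,0,0,0,0.03,0, -0.3832,0.2206,0,0,0,0.2333,0, -0.3832,0.2206,0,0,0,0.2333,0, -0.3832,0.2206,0,0,0,0.2333,0, -0.3832,0.2206,0,0,0,0.2333,0, -0.3832,0.2206,0,0,0,0.2333,0, -0.3832,0.2206,0,0,0,0.2333,0, -0.3832,0.2206,0,0,0,0.2333,0, -0.3832,0.2206,0,0,0,0.2333,0, -0.3832,0.2206,0,0,0,0.2333,0]'
python3 -m pendant '[-0.02,0.06,0,0,0,0.03,0, -0.1373,0.4203,0,0,0,0.2361,0, -0.1373,0.4203,0,0,0,0.2361,0, -0.1373,0.4203,0,0,0,0.2361,0, -0.1373,0.4203,0,0,0,0.2361,0, -0.1373,0.4203,0,0,0,0.2361,0, -0.1373,0.4203,0,0,0,0.2361,0, -0.1373,0.4203,0,0,0,0.2361,0, -0.1373,0.4203,0,0,0,0.2361,0, -0.1373,0.4203,0,0,0,0.2361,0]'
python3 - <<'E'
from h import *
from workcell import bot
from scipy.spatial.transform import Rotation as R
o=bot.get_obs();print(pose(o),o['joint_pos'].round(2));c=bot.camera('wrist')
M=np.eye(4);M[:3,:3]=R.from_quat(o['tool_rot']).as_matrix();M[:3,3]=o['eef_pos'];T=M@c['hand_eye'];K=c['mtx']
im=c['pixels'][...,::-1].copy()
for ce,th,z,l,w in[((.523,-.406),-13.4,.01,.142,.094)]:
    a=np.radians(th);q=[[*(np.array(ce)+s*l/2*np.array([np.cos(a),np.sin(a)])+t*w/2*np.array([-np.sin(a),np.cos(a)])),z] for s,t in[(1,1),(1,-1),(-1,-1),(-1,1)]]
    cv2.polylines(im,[np.round(proj(q,K,T)).astype(int)],True,(0,255,0),1)
cv2.imwrite('pics/w6.png',im)
E
```

```text
clock: 17.95
eef_pos: [0.4795, -0.1882, 0.1966]
tool_rot: [0.968, 0.252, -0.001, -0.001]
ft_force: [0.2, 1.2, -2.4]
grip_width: 0.0615
grasp_force: 66.6
clock: 18.78
eef_pos: [0.5227, -0.4045, 0.1974]
tool_rot: [0.993, -0.115, -0.0, -0.0]
ft_force: [-0.8, 0.8, -2.8]
grip_width: 0.061
grasp_force: 67.1
([np.float64(0.5227), np.float64(-0.4045), np.float64(0.1974), -103.21], 'tilt', array([-0.0007,  0.001 ])) [-0.66  0.6   0.39  1.37  0.    2.71]
```

View pics/w6.png

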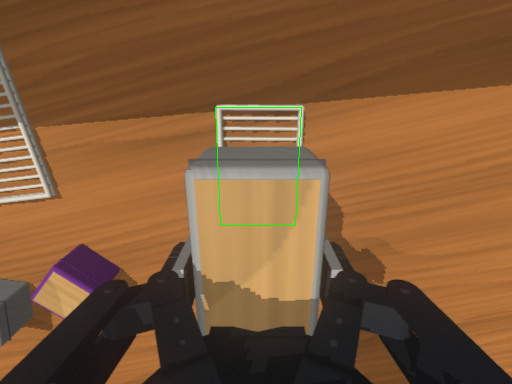

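The modelled tray outline matches the tray's visible far end at (217–302, 105). I'll lower the medium tin.

```bash
python3 -m pendant '[0,0,0.06,0,0,0,0, 0,0,0.12,0,0,0,0, 0,0,0.17,0,0,0,0, 0,0,0.21,0,0,0,0, 0,0,0.24,0,0,0,0, 0,0,0.26,0,0,0,0, 0,0,0.275,0,0,0,0, 0,0,0.284,0,0,0,0, 0,0,0.288,0,0,0,0, 0,0,0.29,0,0,0,0]'
python3 -m pendant '[0,0,0.002,0,0,0,0, 0,0,0.004,0,0,0,0, 0,0,0.006,0,0,0,0, 0,0,0.008,0,0,0,0, 0,0,0.01,0,0,0,0, 0,0,0.01,0,0,0,0, 0,0,0.01,0,0,0,0, 0,0,0.01,0,0,0,0, 0,0,0.01,0,0,0,0, 0,0,0.01,0,0,0,0]'
```

```text
clock: 19.67
eef_pos: [0.523, -0.4068, 0.053]
tool_rot: [0.993, -0.117, 0.001, 0.0]
ft_force: [0.4, -0.3, -2.7]
grip_width: 0.0612
grasp_force: 67.3
clock: 20.5
eef_pos: [0.5226, -0.4068, 0.0477]
tool_rot: [0.993, -0.117, 0.0, 0.0]
ft_force: [-1.2, 0.3, 1.1]
grip_width: 0.0613
grasp_force: 67.4
```

```bash
python3 -m pendant '[0,0,0.001,0,0,0,0, 0,0,0.001,0,0,0,0, 0,0,0.001,0,0,0,1, 0,0,0.001,0,0,0,1, 0,0,0.001,0,0,0,1, 0,0,0.001,0,0,0,1, 0,0,-0.03,0,0,0,1, 0,0,-0.08,0,0,0,1, 0,0,-0.15,0,0,0,1, 0,0,-0.2,0,0,0,1]'
python3 -c "
from h import *
s=(.523,-.406,.147,-103.4);m=(.4815,-.19,.19,-62.4);e=(.4398,.026,.19,-22.4)
print(rel(s,m),rel(m,e))"
```

```text
clock: 21.33
eef_pos: [0.5228, -0.4068, 0.1492]
tool_rot: [0.993, -0.117, 0.0, 0.0]
ft_force: [1.1, -0.6, 0.0]
grip_width: 0.0852
grasp_force: 0.0
([-0.1809, -0.401, -0.086, 0.0, 0.0, -0.2278], 'mm', 224, 'deg', 41) ([0.1262, -0.4215, -0.0, 0.0, 0.0, -0.2222], 'mm', 220, 'deg', 40)
```

```bash
python3 -m pendant '[0,0,-0.06,0,0,0,1, -0.1809,-0.401,-0.086,0,0,-0.2278,1, -0.1809,-0.401,-0.086,0,0,-0.2278,1, -0.1809,-0.401,-0.086,0,0,-0.2278,1, -0.1809,-0.401,-0.086,0,0,-0.2278,1, -0.1809,-0.401,-0.086,0,0,-0.2278,1, -0.1809,-0.401,-0.086,0,0,-0.2278,1, -0.1809,-0.401,-0.086,0,0,-0.2278,1, -0.1809,-0.401,-0.086,0,0,-0.2278,1, -0.1809,-0.401,-0.086,0,0,-0.2278,1]'
python3 -m pendant '[0.1262,-0.4215,0,0,0,-0.2222,1, 0.1262,-0.4215,0,0,0,-0.2222,1, 0.1262,-0.4215,0,0,0,-0.2222,1, 0.1262,-0.4215,0,0,0,-0.2222,1, 0.1262,-0.4215,0,0,0,-0.2222,1, 0.1262,-0.4215,0,0,0,-0.2222,1, 0.1262,-0.4215,0,0,0,-0.2222,1, 0.1262,-0.4215,0,0,0,-0.2222,1, 0.1262,-0.4215,0,0,0,-0.2222,1, 0.1262,-0.4215,0,0,0,-0.2222,1]'
python3 - <<'E'
from h import *
from workcell import bot
from scipy.spatial.transform import Rotation as R
o=bot.get_obs();print(pose(o),o['joint_pos'].round(2));c=bot.camera('wrist')
M=np.eye(4);M[:3,:3]=R.from_quat(o['tool_rot']).as_matrix();M[:3,3]=o['eef_pos'];T=M@c['hand_eye'];K=c['mtx']
im=c['pixels'][...,::-1].copy()
for ce,th,z,l,w in[((.4398,.026),67.6,.055,.16,.062),((.6473,-.1188),-5.93,.01,.192,.094)]:
    a=np.radians(th);q=[[*(np.array(ce)+s*l/2*np.array([np.cos(a),np.sin(a)])+t*w/2*np.array([-np.sin(a),np.cos(a)])),z] for s,t in[(1,1),(1,-1),(-1,-1),(-1,1)]]
    cv2.polylines(im,[np.round(proj(q,K,T)).astype(int)],True,(0,255,0),1)
cv2.imwrite('pics/w7.png',im)
E
```

```text
clock: 22.17
eef_pos: [0.4816, -0.1913, 0.1905]
tool_rot: [0.971, 0.238, 0.0, 0.0]
ft_force: [0.1, -0.6, -0.3]
grip_width: 0.0854
grasp_force: 0.0
clock: 23.0
eef_pos: [0.44, 0.0239, 0.1902]
tool_rot: [0.832, 0.554, -0.0, 0.0]
ft_force: [0.5, 0.5, 0.1]
grip_width: 0.0855
grasp_force: 0.0
([np.float64(0.44), np.float64(0.0239), np.float64(0.1902), -22.65], 'tilt', array([ 0.    , -0.0004])) [ 0.05  0.17 -0.27  1.14 -0.    2.02]
```

View pics/w7.png

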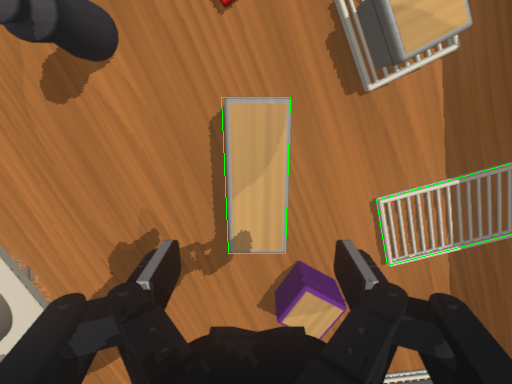

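Long tin and long-tray outlines both match. The tin is centred near (257,175) and clear of the purple one.

```bash
python3 -m pendant '[0,0,0.06,0,0,0,1, 0,0,0.13,0,0,0,1, 0,0,0.19,0,0,0,1, 0,0,0.24,0,0,0,1, 0,0,0.275,0,0,0,1, 0,0,0.292,0,0,0,1, 0,0,0.296,0,0,0,1, 0,0,0.296,0,0,0,0, 0,0,0.296,0,0,0,0, 0,0,0.296,0,0,0,0]'
python3 -m pendant '[0,0,0,0,0,0,0, 0,0,0,0,0,0,0, 0,0,0,0,0,0,0, 0,0,0,0,0,0,0, 0,0,-0.015,0,0,0,0, 0,0,-0.05,0,0,0,0, 0,0,-0.1,0,0,0,0, 0,0,-0.16,0,0,0,0, 0,0,-0.22,0,0,0,0, 0,0,-0.24,0,0,0,0]'
python3 -c "
from h import *
s=(.4398,.026,.162,-22.4);m=(.5435,-.046,.162,-59.2);e=(.6473,-.1188,.162,-95.9)
print(rel(s,m),rel(m,e))"
```

```text
clock: 23.88
eef_pos: [0.4409, 0.0252, 0.0438]
tool_rot: [0.831, 0.556, 0.001, 0.001]
ft_force: [0.2, 0.1, -2.4]
grip_width: 0.0611
grasp_force: 65.6
clock: 24.72
eef_pos: [0.4409, 0.0257, 0.1665]
tool_rot: [0.831, 0.556, 0.002, 0.001]
ft_force: [0.5, 0.2, -3.6]
grip_width: 0.0615
grasp_force: 66.5
([-0.0541, 0.2466, -0.0, 0.0, 0.0, 0.2044], 'mm', 126, 'deg', 37) ([0.1038, 0.2314, -0.0, 0.0, 0.0, 0.2039], 'mm', 127, 'deg', 37)
```

```bash
python3 -m pendant '[-0.01,0.05,0,0,0,0.03,0, -0.02,0.1,0,0,0,0.07,0, -0.03,0.15,0,0,0,0.11,0, -0.04,0.2,0,0,0,0.15,0, -0.0541,0.2466,0,0,0,0.19,0, -0.0541,0.2466,0,0,0,0.2044,0, -0.0541,0.2466,0,0,0,0.2044,0, -0.0541,0.2466,0,0,0,0.2044,0, -0.0541,0.2466,0,0,0,0.2044,0, -0.0541,0.2466,0,0,0,0.2044,0]'
python3 -m pendant '[0.02,0.05,0,0,0,0.03,0, 0.04,0.1,0,0,0,0.07,0, 0.06,0.15,0,0,0,0.11,0, 0.08,0.2,0,0,0,0.15,0, 0.1038,0.2314,0,0,0,0.19,0, 0.1038,0.2314,0,0,0,0.2039,0, 0.1038,0.2314,0,0,0,0.2039,0, 0.1038,0.2314,0,0,0,0.2039,0, 0.1038,0.2314,0,0,0,0.2039,0, 0.1038,0.2314,0,0,0,0.2039,0]'
python3 - <<'E'
from h import *
from workcell import bot
o=bot.get_obs();print(pose(o),o['joint_pos'].round(2))
E
```

```text
clock: 25.55
eef_pos: [0.5421, -0.046, 0.1622]
tool_rot: [0.964, 0.266, -0.0, -0.0]
ft_force: [0.1, 1.0, -3.6]
grip_width: 0.0615
grasp_force: 66.7
clock: 26.38
eef_pos: [0.6462, -0.1188, 0.1626]
tool_rot: [0.999, -0.051, -0.0, -0.0]
ft_force: [-0.4, 0.6, -2.1]
grip_width: 0.0613
grasp_force: 66.9
([np.float64(0.6462), np.float64(-0.1188), np.float64(0.1626), -95.82], 'tilt', array([-0.0004,  0.0001])) [-0.18  0.6   0.31  1.28  0.    3.06]
```

```bash
python3 -m pendant '[0,0,0.05,0,0,0,0, 0,0,0.1,0,0,0,0, 0,0,0.14,0,0,0,0, 0,0,0.17,0,0,0,0, 0,0,0.19,0,0,0,0, 0,0,0.2,0,0,0,0, 0,0,0.21,0,0,0,0, 0,0,0.214,0,0,0,0, 0,0,0.218,0,0,0,0, 0,0,0.22,0,0,0,0]'
python3 -m pendant '[0,0,0.002,0,0,0,0, 0,0,0.004,0,0,0,0, 0,0,0.006,0,0,0,0, 0,0,0.008,0,0,0,0, 0,0,0.01,0,0,0,0, 0,0,0.011,0,0,0,0, 0,0,0.011,0,0,0,0, 0,0,0.011,0,0,0,0, 0,0,0.011,0,0,0,0, 0,0,0.011,0,0,0,0]'
```

```text
clock: 27.22
eef_pos: [0.6474, -0.1196, 0.0531]
tool_rot: [0.999, -0.052, 0.001, 0.0]
ft_force: [0.0, 0.1, -3.0]
grip_width: 0.0613
grasp_force: 67.0
clock: 28.05
eef_pos: [0.647, -0.1195, 0.0478]
tool_rot: [0.999, -0.052, 0.0, 0.0]
ft_force: [-4.4, 1.6, 6.3]
grip_width: 0.0615
grasp_force: 67.7
```

Seated. I'll release, retreat and check.

```bash
python3 -m pendant '[0,0,0,0,0,0,1, 0,0,0,0,0,0,1, 0,0,0,0,0,0,1, 0,0,0,0,0,0,1, 0,0,-0.03,0,0,0,1, 0,0,-0.08,0,0,0,1, 0,0,-0.15,0,0,0,1, 0,0,-0.22,0,0,0,1, 0,0,-0.3,0,0,0,1, 0,0,-0.36,0,0,0,1]'
python3 -m pendant '[-0.2,0,0,0,0,0,1, -0.4,0,0,0,0,0,1, -0.4,0,0,0,0,0,1, -0.4,0,0,0,0,0,1, -0.4,0,0,0,0,0,1, -0.4,0,0,0,0,0,1, -0.4,0,0,0,0,0,1, -0.4,0,0,0,0,0,1, -0.4,0,0,0,0,0,1, -0.4,0,0,0,0,0,1]'
python3 - <<'E'
from h import *
from workcell import bot
ims=[]
for n,(x0,y0,w,h) in dict(top=(90,100,360,180),scene=(130,130,300,180)).items():
    im=bot.camera(n)['pixels'][y0:y0+h,x0:x0+w,::-1];ims.append(cv2.resize(im,(600,300),interpolation=cv2.INTER_CUBIC))
cv2.imwrite('pics/end.png',np.vstack(ims))
E
```

```text
clock: 28.88
eef_pos: [0.6474, -0.1196, 0.2302]
tool_rot: [0.999, -0.052, 0.002, 0.0]
ft_force: [0.8, -1.1, -0.1]
grip_width: 0.0854
grasp_force: 0.0
clock: 29.72
eef_pos: [0.4494, -0.0991, 0.2269]
tool_rot: [0.999, -0.051, 0.0, 0.0]
ft_force: [0.4, 0.1, -0.2]
grip_width: 0.0853
grasp_force: 0.0
```

View pics/end.png

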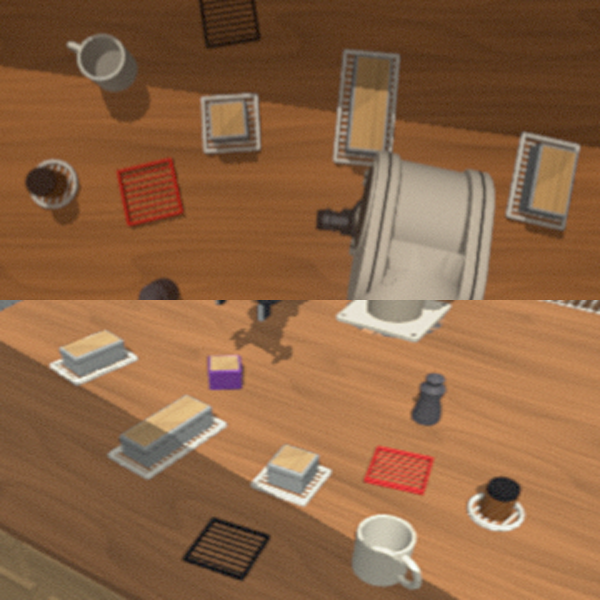

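Every item is upright in its own tray, and the bystanders and decoys haven't moved.

```bash
python3 -c "
from workcell import bot
print(bot.job_done())"
```

```text
the job is handed in; nothing more can be done
None
```

The jar and all three tins stand upright in their matching white trays, taken from the top of the stack down, and I handed the job in at about 30 s with the mug, pepper mill and look-alikes untouched.

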